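# Hold the inspection flap at the marked angle

## Robot

A 7-joint arm with a two-finger parallel gripper is mounted at the origin on the work surface; the furniture and walls round the work are solid. World frame = base frame: x ahead of the robot, y to its left, z up, the work surface at z = 0. Lengths are in m, angles in rad, forces in N, time in s.
With the tool pointing down it reaches from about 0.425 to 0.925 m from the base axis. Payload 6.8 kg.
Tool frame: the origin (TCP) lies midway between the tips of the shut fingers; the grasp point (between the pads) lies bot.grip_point_offset behind it (bot.grip_point_offset is the distance from the TCP to the grasp point, in m); z points along the fingers, y is the line along which they close (so a half turn about z gives the same grasp; the last joint's range is limited). The gripper opens to 85 mm and grips with 20 to 120 N. Pads are 22 mm wide; open, the fingers measure 114 mm over their backs; the gripper's body (76 mm by 85 mm) begins 54 mm behind the grasp point. The pads swing forward as they close: fully open they stand 13 mm farther back than shut.
Start: joints at [-1.391, 0.477, 0.022, 1.555, -0.011, 1.109, -0.083], TCP at [0.192, 0.647, 0.231] pointing down, gripper open.
Joint ranges: [-2.96, 2.96], [-0.34, 2.1], [-1.41, 1.46], [0.24, 2.44], [-1.37, 4.51], [0.17, 1.92], [-2.96, 2.96]. Speed limits (rad/s): [2.39, 2.39, 3.14, 3.14, 3.14, 3.14, 3.14].

## Interface

Orientations are given as a unit quaternion [w, x, y, z].
In Python, from station import get_obs, cams, job, bot gives the robot as it stands.
- The arm moves only by the tool arm_command, never from a script. Its argument "rows" is a list that holds one entry, the list of rows, each a list of 5 numbers: the finger opening in mm, from 0 to 85.4, then the shift along the world's x, y, z in units of 60 mm (1.0 is 60 mm), then the turn about the world's z in units of 0.08 rad (1.0 is 0.08 rad). In form: [[[grip, x, y, z, turn], ...]]. A call has exactly 10 rows; each row shifts and turns the commanded pose from where the row before left it; what a row does not reach is not made up. A row lasts 1/8 s, in which the tool goes at most 62.5 mm and 10.7 degrees, less where a joint would pass 70% of its speed; a pose out of reach is approached as far as the arm can. A call with a number of a shift or a turn outside -1 to 1 is refused whole. A call with a gripper value outside its range is refused whole. The fingers move at their own pace and stop on an object; "newtons" is the grip in N (left out, the last holds). Time passes only in rows, so rows that do not move let the fingers close, or fill a call up. It gives the time, the measured TCP pose, the force, the opening and the grip force at its end, in the units of the state.
- get_obs(): the state, without advancing time (a new reading comes with each control period).
- cams.read_camera(name): name is "side" or "top" or "wrist"; returns the picture (480x640x3 uint8, red, green, blue); there is no depth.
- cams.camera_params(name): a dict with "K" (3x3 intrinsics, pixels), "k1" (the pictures are not rectified: a ray, as slopes to the right and down, at radius r is drawn at 1 + k1 r^2 times it, then the intrinsics apply), "extrinsics" (4x4, takes a point from camera to world coordinates). Camera axes: x right, y down, z forward; pixel columns grow to the right and rows downward; lengths in m; the calibration is good to about 2 mm. A picture is of the moment at which its call begins: read the wrist's pose just before it. camera_params takes no time and is no camera call; for the wrist camera it gives the pose at the moment of the call.
- job.hand_in(): hands the job in; it is judged then, once.
The state is a dict: "t": time; "q": joint angles; "joint_vel": joint speeds; "joint_torque": joint torques, N m; "eef_pos": TCP position; "tool_rot": TCP orientation; "contact_force": force on the tool from outside, world axes, zero at the start; "torque": the same for the moment, N m; "gripper_width": opening from 0.0 (shut) to 1.0 (fully open); "grasp_force": force on a finger pad.
Only numpy, scipy, OpenCV 4.12 (cv2) and the standard library are available. Lean on these libraries where they do the work, as an engineer would, in place of code of your own. Each camera call takes 0.05 s, during which the arm holds its last target. There are 200 camera calls.

## Task

In one bay of the two-bay inspection case lies the solid resin mount (small dark puck), in the other a wider open ring. Swing up the flap over the mount until it stands at the same angle as the pointer on the arc between the two flaps, and finish while your fingers still hold it there, steady: do not let go. Leave the other flap shut and do not disturb the pointer, the things in the bays or the other things on the desk.

Things in the scene. Friction and masses are not known exactly. Their poses are not given: they have to be found in the camera images.
- inspection_case: Grey two-bay case fixed to the desk, 150 x 206 mm, walls 45 mm high. Origin on the desk, below the middle of the hinge axis, which runs along y 50 mm above the desk; x points away from the robot, y left. Front wall at x = -125 mm. A fixed steel arc, radius 100 mm about the hinge axis, stands in the 35 mm gap between the flaps (top 153 mm above the desk), ticks every 15 degrees.
- left_flap: Left flap (seen from the robot): metal frame 123 x 78 x 6 mm with an open window 59 x 54 mm. Origin on its hinge axis, mid-width; x runs along the flap away from its knob, y along the hinge, z out of its upper face; these turn with it. Level when shut; swings up about +y, knob edge rising, 0 to 100 degrees. Free hinge, about 0.35 kg (0.25 to 0.45): falls shut if let go.
- right_flap: Right flap (seen from the robot): metal frame 123 x 78 x 6 mm with an open window 59 x 54 mm. Origin on its hinge axis, mid-width; x runs along the flap away from its knob, y along the hinge, z out of its upper face; these turn with it. Level when shut; swings up about +y, knob edge rising, 0 to 100 degrees. Free hinge, about 0.35 kg (0.25 to 0.45): falls shut if let go.
- left_knob (a point): Centre of the left flap's knob: black ball 22 mm in diameter, 157 mm from the hinge axis in the flap's plane, on an 8 mm stem that stands 22 mm out from the flap's free edge; when shut it is clear in front of the case, 50 mm above the desk. Axes as the flap's. Pinched from its two sides (along the hinge) it turns between the fingertips as the flap swings.
- right_knob (a point): Centre of the right flap's knob: black ball 22 mm in diameter, 157 mm from the hinge axis in the flap's plane, on an 8 mm stem that stands 22 mm out from the flap's free edge; when shut it is clear in front of the case, 50 mm above the desk. Axes as the flap's. Pinched from its two sides (along the hinge) it turns between the fingertips as the flap swings.
- pointer_tip (a point): Cross bar at the tip of the dark pointer on the arc between the flaps; the pointer turns about the flaps' hinge axis, tip 112 mm from it. Its x axis runs along the pointer towards the hinge: a flap is at the marked angle when its x axis is parallel to this one. Set at 29 to 63 degrees above level at the start; stiff, it stays put.
- left_bay (a point): Middle of the left bay's floor, 6 mm above the desk, under the left flap's window. The bay is 115 x 78 mm.
- right_bay (a point): Middle of the right bay's floor, 6 mm above the desk, under the right flap's window. The bay is 115 x 78 mm.
- mount: The resin mount: solid dark puck, 30 mm in diameter, 16 mm high, with a small pale label on top; loose in one of the bays. Origin at the centre of its underside.
- ring: The clamp ring: dark open ring, 48 mm in diameter, 12 mm high; loose in the other bay. Origin at the centre of its underside.
- dropper_bottle: Bystander: brown dropper bottle, 33 mm in diameter, 102 mm high, loose, beside the case. Origin at the centre of its underside.
- loupe: Bystander: black stand loupe, 40 mm in diameter, 36 mm high, loose, in front of the case. Origin at the centre of its underside.

How it is judged:
By the outcome, as a careful person would: the job done as asked, in the order asked, and still so for the second after the job is handed in, while the arm keeps its last pose, push and grip.
It also fails if it takes over 30 s, if anything falls off the work surface, if the arm or the gripper's body presses on something with over 40 N, if the wrist force passes 120 N, or if a joint passes its speed limit or range.

## Working session

There is one attempt and no reset: what is moved stays moved. The work goes in short steps, Python scripts to look and compute and a tool call to move; the robot and the scene stay as the last step left them, time stands still between calls to the robot, and variables do not carry over. Pictures are saved under pics/ and viewed, at most 10 in all, crops included, and the job is handed in when it is done.

Besides the shell and the picture viewer there is one more tool, called after "Request:" as a command line: name --argument value ..., lists and objects as JSON in quotes. arm_command: Moves the arm, as the interface text tells. Its arguments: {"type":"object","properties":{"rows":{"type":"array"},"newtons":{"type":"number"}},"required":["rows"]}

```bash
mkdir -p pics; ls; python3 - <<'E'
from station import get_obs, cams, job, bot
import cv2
o=get_obs(); print(o['t'],o['eef_pos'],o['tool_rot'],o['gripper_width'],bot.grip_point_offset)
for n in ('side','top'):
    cv2.imwrite(f'pics/{n}1.png',cams.read_camera(n)[:,:,::-1]); print(n,cams.camera_params(n))
E
```

```text
pics
0.0 [0.19143524 0.64666593 0.23035226] [-6.24332327e-05  1.43373600e-01  9.89668220e-01 -9.06485844e-04] 1.0007787416098084 0.0187
side {'K': array([[508.86705749,   0.        , 314.21839714],
       [  0.        , 508.86705749, 240.5666636 ],
       [  0.        ,   0.        ,   1.        ]]), 'k1': -0.012419858961310197, 'extrinsics': array([[ 0.94547789, -0.17213529,  0.27647966,  0.29285522],
       [-0.32499024, -0.44317519,  0.83545023, -0.81876699],
       [-0.02128154, -0.87975291, -0.47495464,  0.46567966],
       [ 0.        ,  0.        ,  0.        ,  1.        ]])}
top {'K': array([[615.23611984,   0.        , 319.19847812],
       [  0.        , 615.23611984, 227.72941989],
       [  0.        ,   0.        ,   1.        ]]), 'k1': -0.07602619269643647, 'extrinsics': array([[ 1.91579322e-02, -9.96678171e-01,  7.91555262e-02,
         4.51379899e-01],
       [-9.99816391e-01, -1.90663734e-02,  1.91239276e-03,
        -1.04046735e-01],
       [-3.96831301e-04, -7.91776300e-02, -9.96860444e-01,
         8.95577751e-01],
       [ 0.00000000e+00,  0.00000000e+00,  0.00000000e+00,
         1.00000000e+00]])}
```

View pics/side1.png

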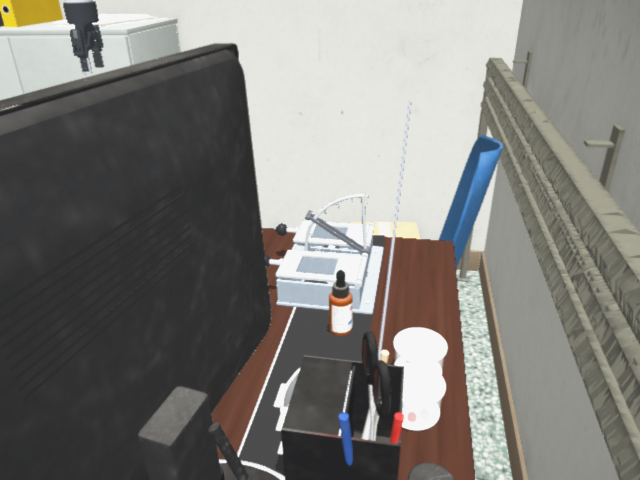

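View pics/top1.png

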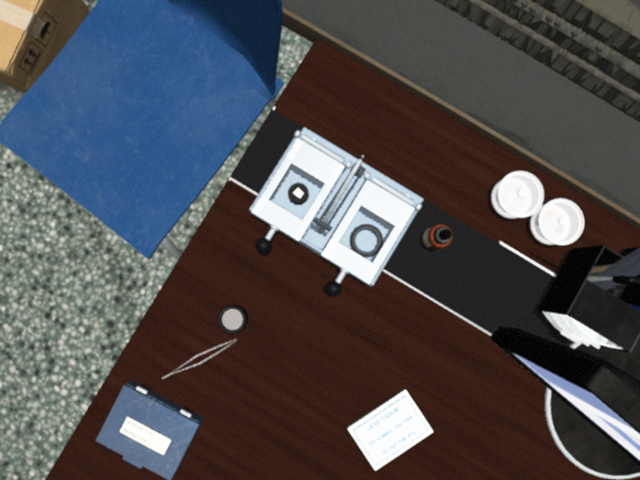

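The mount (pale label, at 298,193 in the top view) is in the left bay, so the left flap's knob (264,246) is the target. The ring is at (367,240) and the right knob at (332,288). The pointer tip is near (322,228) in the top view and (310,215) in the side view. Next I'll look at crops and measure.

```bash
cat > h.py <<'E'
from station import get_obs, cams, job, bot
import cv2, numpy as np
def ray(n,uv,P=None):
    p=P or cams.camera_params(n)
    d=(np.array([*uv,1.])@np.linalg.inv(p['K']).T)[:2]; s=d.copy()
    for _ in range(20): s=d/(1+p['k1']*(s@s))
    E=p['extrinsics']; v=E[:3,:3]@np.array([*s,1]); return E[:3,3],v/np.linalg.norm(v)
def onz(n,uv,z,P=None):
    o,v=ray(n,uv,P); return o+v*(z-o[2])/v[2]
def tri(rays):
    A=0;b=0
    for o,v in rays:
        M=np.eye(3)-np.outer(v,v);A=A+M;b=b+M@o
    x=np.linalg.solve(A,b); return x,[np.linalg.norm((np.eye(3)-np.outer(v,v))@(x-o)) for o,v in rays]
E
python3 - <<'E'
from h import *
t=cv2.imread('pics/top1.png'); s=cv2.imread('pics/side1.png')
a=cv2.resize(t[110:310,235:435],(600,600),interpolation=3); b=cv2.resize(s[185:285,255:395],None,fx=5,fy=5,interpolation=3)
cv2.imwrite('pics/tc.png',a);cv2.imwrite('pics/sc.png',b)
g=t.max(2)
for c in ((264,246),(332,288)):
    m=np.zeros_like(g);cv2.circle(m,c,13,255,-1);m&=((g<40)*255).astype('uint8')
    m=cv2.morphologyEx(m,cv2.MORPH_OPEN,np.ones((5,5),np.uint8))
    n,l,st,ce=cv2.connectedComponentsWithStats(m)
    i=1+st[1:,4].argmax(); print(st[i],ce[i],onz('top',ce[i],.05))
print(onz('top',(232,319),.036))
E
```

```text
[256 238  15  17 181] [263.27624309 246.81767956] [ 0.49070071 -0.02597504  0.05      ]
[324 281  18  16 184] [331.67391304 288.63586957] [ 0.43522055 -0.12110293  0.05      ]
[0.39009907 0.01632488 0.036     ]
```

View pics/tc.png

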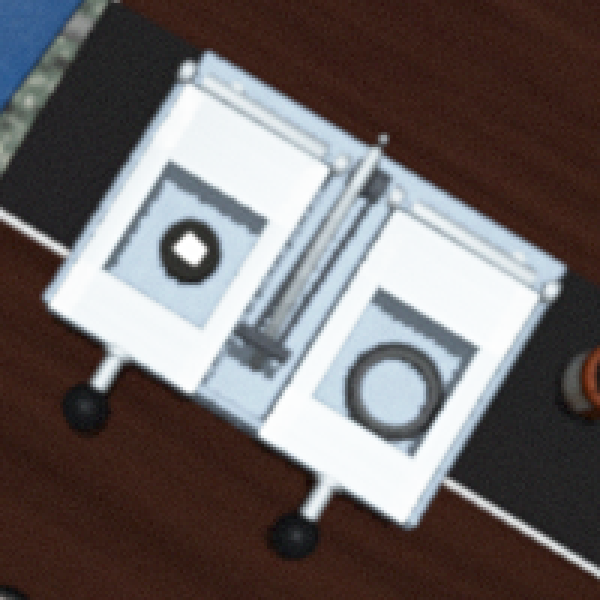

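View pics/sc.png

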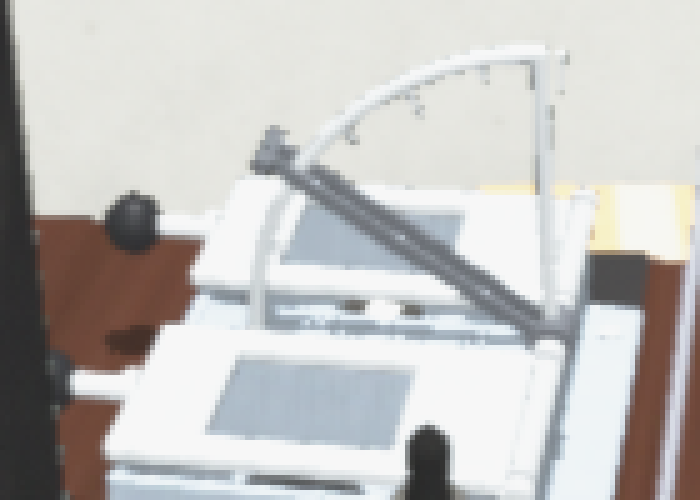

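The top crop shows the bar at crop (263,343) and the side crop shows it at (271,150). The mount in the left bay is confirmed. Now I'll work out the geometry.

```bash
python3 - <<'E'
from h import *
from scipy.spatial.transform import Rotation as R
uv=(235+263/3-.3,110+343/3-.3); us=(255+271/5-.4,185+150/5-.4)
x,r=tri([ray('top',uv),ray('side',us)]); print('tip',x,r)
L=np.array([.4907,-.0260,.05]);Rr=np.array([.4352,-.1211,.05])
y=(L-Rr)/np.linalg.norm(L-Rr); X=np.array([y[1],-y[0],0]); print('yaw',np.degrees(np.arctan2(X[1],X[0])))
H=(L+Rr)/2+.157*X; print('hinge',H)
d=x-H; print('in case', d@X,d@y,d[2],'ang',np.degrees(np.arctan2(d[2],-d@X)),np.hypot(d[2],d@X))
# single views onto case plane
for n,u in(('top',uv),('side',us)):
    o,v=ray(n,u); p=o+v*((H-o)@y)/(v@y); e=p-H
    print(n,np.degrees(np.arctan2(e[2],-e@X)),np.hypot(e[2],e@X))
o=get_obs(); q=o['tool_rot']; M=R.from_quat([*q[1:],q[0]]).as_matrix(); print(M, o['eef_pos'])
print('toolY heading',np.degrees(np.arctan2(M[1,1],M[0,1])),'want',np.degrees(np.arctan2(y[1],y[0])))
E
```

```text
tip [ 0.51938811 -0.10673764  0.11047571] [np.float64(0.0008701272860053762), np.float64(0.0008701272860052552)]
yaw -30.267673833225015
hinge [ 0.59854777 -0.15268435  0.05      ]
in case -0.09152761587629235 -0.00021641273920346957 0.06047570853615822 ang 33.454226810916715 0.10970239646857531
top 28.429382517106937 0.10410177708739542
side 33.7302049031775 0.10904453160197192
[[-9.58878051e-01  2.83818192e-01 -3.40826714e-04]
 [ 2.83818358e-01  9.58876596e-01 -1.67735470e-03]
 [-1.49253020e-04 -1.70511149e-03 -9.99998535e-01]] [0.19147242 0.64670621 0.23040378]
toolY heading 73.51175613753946 want 59.73232616677499
```

Pointer is at about 33 to 34 deg. I'll approach high, turning -3 units in total.

Request:
arm_command --rows '[[[60,0.5,-1,0,-0.3],[60,0.5,-1,0,-0.3],[60,0.5,-1,0,-0.3],[60,0.5,-1,0,-0.3],[60,0.5,-1,0,-0.3],[60,0.5,-1,0,-0.3],[60,0.5,-1,0,-0.3],[60,0.5,-1,0,-0.3],[60,0.4,-1,0,-0.3],[60,0.4,-0.8,0,-0.3]]]' --newtons 40

```text
t: 1.35
eef_pos: [0.4626, 0.0915, 0.2313]
tool_rot: [-0.0, 0.262, 0.965, 0.0]
contact_force: [0.2, 0.0, -0.1]
gripper_width: 0.701
grasp_force: 0.0
```

```bash
python3 - <<'E'
from h import *
o=get_obs(); print(o['t'],o['eef_pos'],o['tool_rot'],o['gripper_width'])
P=cams.camera_params('wrist'); cv2.imwrite('pics/w1.png',cams.read_camera('wrist')[:,:,::-1]); np.save('w1.npy',P,allow_pickle=True)
P=cams.camera_params('wrist');print(P)
E
```

```text
1.35 [0.46258636 0.09153201 0.2312934 ] [-8.83230964e-05  2.61764297e-01  9.65131826e-01  6.37299611e-05] 0.7010993447774645
{'K': array([[376.86838772,   0.        , 316.90599391],
       [  0.        , 376.86838772, 234.17208251],
       [  0.        ,   0.        ,   1.        ]]), 'k1': -0.009795974602779645, 'extrinsics': array([[ 0.51240553,  0.82634969,  0.23363811,  0.40629707],
       [ 0.85874251, -0.49264062, -0.14094867,  0.12165071],
       [-0.00137327,  0.27285786, -0.96205338,  0.37496138],
       [ 0.        ,  0.        ,  0.        ,  1.        ]])}
```

View pics/w1.png

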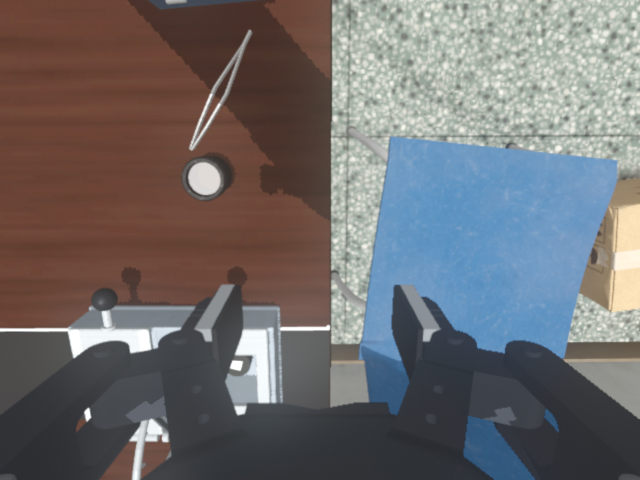

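The wrist view shows the right knob at (104,300); the left knob is hidden behind the finger near (230,290). I'll move over it and look once more.

Request:
arm_command --rows '[[[60,0.15,-0.6,-0.1,0],[60,0.15,-0.6,-0.1,0],[60,0.12,-0.6,-0.2,0],[60,0,-0.13,-0.5,0],[60,0,0,-0.5,0],[60,0,0,0,0],[60,0,0,0,0],[60,0,0,0,0],[60,0,0,0,0],[60,0,0,0,0]]]'

```text
t: 2.65
eef_pos: [0.4879, -0.0216, 0.1478]
tool_rot: [0.0, 0.261, 0.965, 0.0]
contact_force: [-0.0, 0.5, 0.8]
gripper_width: 0.706
grasp_force: 0.0
```

```bash
python3 - <<'E'
from h import *
o=get_obs(); print(o['t'],o['eef_pos'],o['tool_rot'],o['gripper_width'])
P=cams.camera_params('wrist'); I=cams.read_camera('wrist')[:,:,::-1]; cv2.imwrite('pics/w2.png',I)
import pickle; pickle.dump(P,open('w2.pkl','wb'))
E
```

```text
2.65 [ 0.48787864 -0.02163326  0.14777726] [3.76010613e-04 2.60757963e-01 9.65404098e-01 2.65725442e-04] 0.7058770689897916
```

View pics/w2.png

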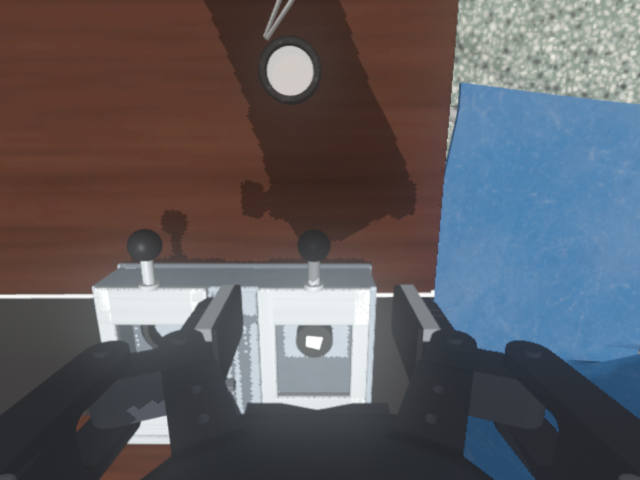

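The knobs are clear at (314,244) (left flap) and (145,245) (right flap), between the open fingers as expected.

```bash
python3 - <<'E'
from h import *
import pickle; P=pickle.load(open('w2.pkl','rb'))
L=onz('w',(314,244),.05,P);R_=onz('w',(145,245),.05,P)
d=L-R_;print(L,R_,np.linalg.norm(d),np.degrees(np.arctan2(-d[0],d[1])))
for n,u in(('L',(263.3,246.8)),):
    print(tri([ray('top',u),ray('w',(314,244),P)]))
E
```

```text
[ 0.4921562  -0.02486978  0.05      ] [ 0.4356671  -0.12329125  0.05      ] 0.1134804098387007 -29.853713818097773
(array([ 0.4914129 , -0.02542329,  0.05012077]), [np.float64(0.0009091264616705016), np.float64(0.0009091264616704883)])
```

Request:
arm_command --rows '[[[60,0.02,-0.04,-0.5,0],[60,0,0,-0.5,0],[60,0,0,-0.5,0],[60,0,0,-0.36,0],[60,0,0,0,0],[60,0,0,0,0],[10,0,0,0,0],[10,0,0,0,0],[10,0,0,0,0],[10,0,0,0,0]]]' --newtons 40

```text
t: 3.95
eef_pos: [0.4889, -0.0248, 0.0365]
tool_rot: [0.0, 0.261, 0.965, 0.0]
contact_force: [-2.2, -1.8, 7.3]
gripper_width: 0.225
grasp_force: 38.8
```

```bash
python3 - <<'E'
from h import *
o=get_obs(); print(o['t'],o['eef_pos'],o['gripper_width']*85.4,o['grasp_force'],o['contact_force'])
E
```

```text
3.95 [ 0.488883   -0.02478135  0.03653818] 19.235632915951545 38.759406208992004 [-2.21999497 -1.76037256  7.30091953]
```

Request:
arm_command --rows '[[[10,0.005,-0.003,0.183,0],[10,0.017,-0.01,0.182,0],[10,0.027,-0.016,0.18,0],[10,0.038,-0.022,0.177,0],[10,0.049,-0.028,0.174,0],[10,0.059,-0.034,0.169,0],[10,0.069,-0.04,0.164,0],[10,0.079,-0.046,0.158,0],[10,0,0,0,0],[10,0,0,0,0]]]'

```text
t: 5.2
eef_pos: [0.509, -0.0365, 0.1191]
tool_rot: [-0.0, 0.261, 0.965, -0.0]
contact_force: [0.4, -4.2, -4.0]
gripper_width: 0.225
grasp_force: 39.2
```

```bash
python3 - <<'E'
from h import *
import pickle
o=get_obs(); print(o['t'],o['eef_pos'],o['gripper_width']*85.4,o['grasp_force'],o['contact_force'])
P=cams.camera_params('wrist'); pickle.dump(P,open('w3.pkl','wb'))
s=cams.read_camera('side')[:,:,::-1]; w=cams.read_camera('wrist')[:,:,::-1]
cv2.imwrite('pics/s3.png',s);cv2.imwrite('pics/w3.png',w)
a=cv2.resize(s[165:285,255:395],None,fx=5,fy=5,interpolation=3)
cv2.imwrite('pics/s3c.png',a)
E
```

```text
5.2 [ 0.50899647 -0.03653767  0.11910442] 19.237748986763414 39.199456572532654 [ 0.43944734 -4.20904405 -3.99564447]
```

View pics/s3c.png

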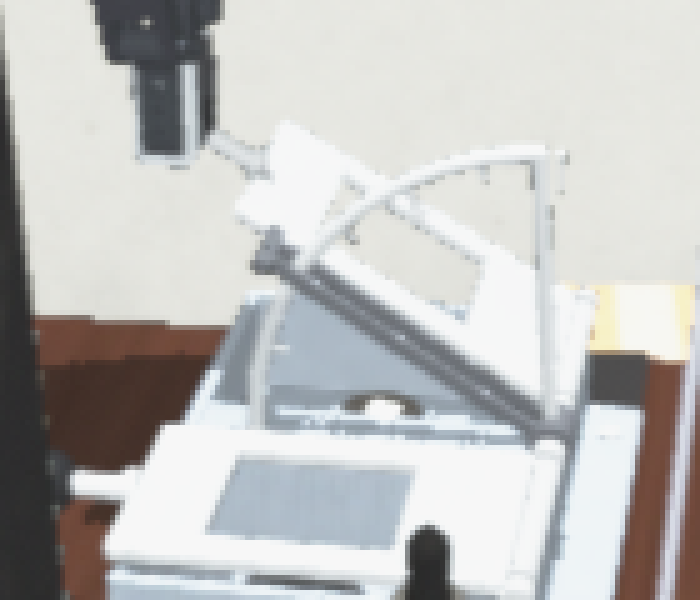

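View pics/w3.png

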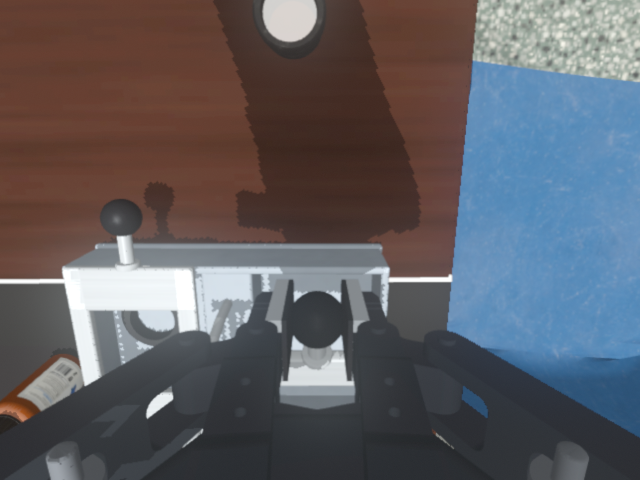

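The knob is firmly held and the flap is up to about 31.7 deg by kinematics. The pointer lies across the white flap from crop (290,270) to (535,425), nearly parallel to it. I'll fit both lines in the side view.

```bash
cat > m.py <<'E'
from h import *
yaw=np.radians(-30.1); X=np.array([np.cos(yaw),np.sin(yaw),0]);Y=np.array([-X[1],X[0],0])
K=np.array([.4915,-.0254,.05]); H=K+.157*X-.0565*Y
def ang(p,q,yoff):
    r=[]
    for u in (p,q):
        o,v=ray('side',u); r.append(o+v*((H+yoff*Y-o)@Y)/(v@Y))
    d=r[0]-r[1]; dd=r[0]-H; return np.degrees(np.arctan2(d[2],-d@X)), [round(float(1e3*c),1) for c in (r[1]-H)@np.array([X,[0,0,1]]).T]
def line(pts):
    vx,vy,x,y=cv2.fitLine(np.float32(pts),cv2.DIST_HUBER,0,.01,.01).ravel(); f=lambda c:(c,y+(c-x)*vy/vx); res=[(b-f(a)[1]) for a,b in pts]; return f,np.std(res),len(pts)
def pointer(s):
    g=s.max(2).astype(float); pts=[]
    for u in range(316,358):
        v0=219+(u-313)*(250-219)/(362-313); v=np.arange(int(v0)-6,int(v0)+7)
        w=np.clip(150-g[v,u],0,None)
        if w.sum()>50: pts.append((u,(w*v).sum()/w.sum()))
    return line(pts)
def edge(s,a,b,sgn):  # sub-pixel extremum of vertical gradient near segment a-b
    g=cv2.GaussianBlur(s[:,:,0].astype(float),(0,0),.7); pts=[]
    for u in range(int(a[0]),int(b[0])+1):
        v0=a[1]+(u-a[0])*(b[1]-a[1])/(b[0]-a[0]); v=np.arange(int(v0)-3,int(v0)+5)
        d=np.clip(sgn*(g[v+1,u]-g[v-1,u]),0,None); 
        if d.max()>6:
            i=d.argmax(); w=d*(abs(np.arange(len(v))-i)<3); pts.append((u,(w*v).sum()/w.sum()))
    return line(pts)
E
python3 - <<'E'
from m import *
c=lambda x,y:(255+x/5,165+y/5)
s=cv2.imread('pics/s3.png'); s1=cv2.imread('pics/side1.png')
for im in (s,s1):
    f,r,n=pointer(im); print('ptr',ang(f(316),f(360),0),r,n)
for nm,a,b,sg,y in(('outer',c(300,132),c(540,280),1,.0955),('winfar',c(355,185),c(480,258),-1,.083),('winnear',c(340,250),c(460,318),1,.029)):
    f,r,n=edge(s,a,b,sg); print(nm,ang(f(a[0]),f(b[0]),y),r,n)
E
```

```text
ptr (np.float64(32.01683970655345), [-6.7, 5.9]) 0.41024627461769725 42
ptr (np.float64(32.25625159629172), [-6.6, 5.8]) 0.3481021641434925 41
outer (np.float64(30.448534160944998), [-12.4, 12.5]) 0.4479167836499442 49
winfar (np.float64(30.202561680453417), [-32.7, 22.7]) 0.7918012110071476 26
winnear (np.float64(32.125650939955285), [-32.4, 23.5]) 0.4876301533115902 25
```

Request:
arm_command --rows '[[[10,0.012,-0.007,0.022,0],[10,0.012,-0.007,0.022,0],[10,0.012,-0.007,0.022,0],[10,0,0,0,0],[10,0,0,0,0],[10,0,0,0,0],[10,0,0,0,0],[10,0,0,0,0],[10,0,0,0,0],[10,0,0,0,0]]]'

```text
t: 6.55
eef_pos: [0.511, -0.0377, 0.1229]
tool_rot: [-0.001, 0.261, 0.965, -0.0]
contact_force: [-0.3, -4.8, -5.1]
gripper_width: 0.225
grasp_force: 39.2
```

```bash
python3 - <<'E'
from m import *
o=get_obs(); print(o['t'],o['eef_pos'],o['grasp_force'],o['contact_force'])
z=o['eef_pos'][2]-.0365; print('kin',np.degrees(np.arcsin(z/.157)))
s=cams.read_camera('side')[:,:,::-1]; cv2.imwrite('pics/s4.png',s)
c=lambda x,y:(255+x/5,165+y/5)
f,r,n=pointer(s); print('ptr',ang(f(316),f(360),0),r,n)
for nm,a,b,sg,y in(('outer',c(300,120),c(540,275),1,.0955),('winfar',c(355,172),c(480,250),-1,.083),('winnear',c(340,238),c(460,312),1,.029)):
    f,r,n=edge(s,a,b,sg); print(nm,ang(f(a[0]),f(b[0]),y),r,n)
uv=(235+263/3-.3,110+343/3-.3); us=(255+271/5-.4,185+150/5-.4)
d=tri([ray('top',uv),ray('side',us)])[0]-H; print('tip',np.degrees(np.arctan2(d[2],-d@X)),np.hypot(d@X,d[2]),d@Y)
cv2.imwrite('pics/s4c.png',cv2.resize(s[165:285,255:395],None,fx=5,fy=5,interpolation=3))
E
```

```text
6.55 [ 0.51103763 -0.03768421  0.12290896] 39.235151410102844 [-0.2619511  -4.80112478 -5.07267848]
kin 33.39277835242499
ptr (np.float64(31.73662889680829), [-6.7, 6.4]) 0.4188931220240237 42
outer (np.float64(32.331026918924934), [-12.4, 12.9]) 0.5833916573402931 49
winfar (np.float64(32.09752425678082), [-32.7, 24.0]) 0.9326199655967706 26
winnear (np.float64(32.88276404681898), [-32.4, 25.4]) 0.41564816511420116 25
tip 33.29560458527688 0.11016440539235003 0.00011681367133701951
```

View pics/s4c.png

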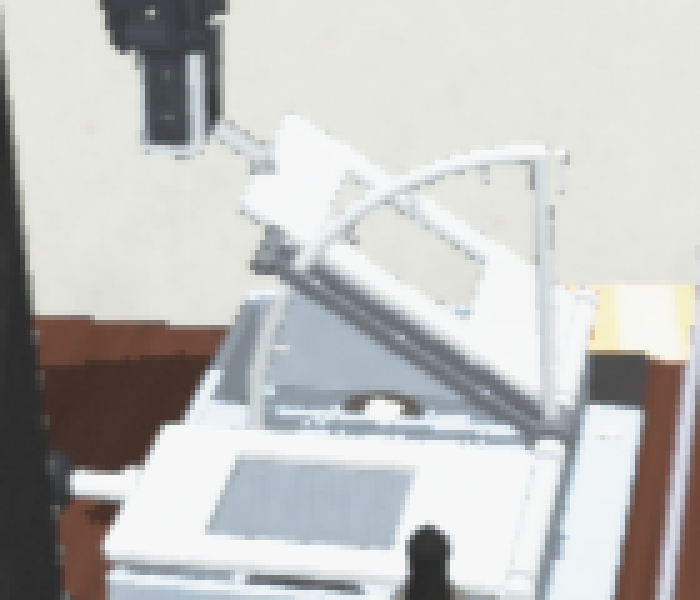

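The picture shows the flap parallel to the pointer within about half a degree, with the right flap shut and the mount still in its bay. I'll trim by -0.4 deg, settle, then hand in.

Request:
arm_command --rows '[[[10,-0.009,0.005,-0.015,0],[10,0,0,0,0],[10,0,0,0,0],[10,0,0,0,0],[10,0,0,0,0],[10,0,0,0,0],[10,0,0,0,0],[10,0,0,0,0],[10,0,0,0,0],[10,0,0,0,0]]]'

```text
t: 7.85
eef_pos: [0.5106, -0.0374, 0.122]
tool_rot: [-0.001, 0.261, 0.965, -0.0]
contact_force: [-0.6, -5.6, -4.4]
gripper_width: 0.226
grasp_force: 39.2
```

```bash
python3 - <<'E'
from h import *
o=get_obs(); z=o['eef_pos'][2]-.0365; print(np.degrees(np.arcsin(z/.157)),o['grasp_force'],abs(np.array(o['joint_vel'])).max())
print(job.hand_in())
E
```

```text
32.99916862023393 39.2339551448822 0.0028873996219500224
the job is handed in; nothing more can be done
None
```

I handed the job in at 7.85 s with the left flap, the one over the mount, held steady at about 33° by its knob; the pointer reads 32–33.5° in the images, and the right flap is still shut.

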